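# Reset the length stop of the tube-cutting jig

### The job

The length stop of the tube-cutting jig is at the wrong setting. Loosen the red clamp knob, push the stop tube in until the edge of its orange band is flush with the mouth of the blue clamp block (the band just outside, touching the face), then tighten the knob again so that the tube is locked there. Leave the stock tube in the trough and the other things on the bench where they are.

Things in the scene. Friction and masses are not known exactly. Their poses are not given: they have to be found in the camera images.
- jig: Tube-cutting jig, fixed: steel base plate 12 mm thick, blue clamp block (64 mm along jig x, 60 along y, top 85 above the bench), aluminium trough (50 wide, 62 high, 100 to 270 mm to the -y side). Origin: on the bench under the block's centre. y runs along the tube, from the block to the tube's black grip end; z up. The bore runs through the block along y, axis 55 mm high. Place and yaw vary.
- mouth (a point): Centre of the bore's mouth in the clamp block's face on the grip side (jig +y), 30 mm from the knob's axis and 55 mm above the bench; axes as the jig's. Black rim round the tube.
- stop_tube (a joint): Travel of the stop tube into the block, m: grows as it goes in (jig -y), 0 to 0.065. Starts at 0 to 0.030; at 0.050 the mark is flush with the mouth, but there is no stop there and it can be pushed past. It only slides. Knob loose: it slides at 2 to 3 N and stays where it is left. Knob tight: it is held by friction, 10 to 20 N.
- mark (a point): On the tube's axis, at the edge of the orange band that is nearer to the block. The band is 6 mm wide and runs from this point away from the block (jig +y). At the start it stands 20 to 50 mm out from the mouth. Axes as the jig's.
- tube_grip (a point): Centre of the tube's black grip sleeve, on the tube's axis, where to hold it: 80 mm from the mark (jig +y), 55 mm above the bench. The tube is aluminium, 30 mm in diameter, 200 mm long; the sleeve is 32 mm in diameter, 40 mm long and ends at the tube's end. Only the bench is under it. Axes as the jig's.
- clamp_knob (a joint): Turn of the clamp knob, rad: grows clockwise from above (tightening), 0 to 1.57, hard stops at both. Starts tight at 1.22 to 1.42. At 0 the wing lies along the tube, at 1.57 across it. Below 0.5 the tube is free, from about 0.7 it is pinched, from 1.1 on it is locked. It turns at 0.3 to 0.5 N m and stays where it is left.
- knob_grip (a point): Centre of the knob's red wing, on its vertical turning axis over the middle of the block, 111 mm above the bench. The wing is 64 mm long (this point's x axis; white stripe on the +x half), 15 mm thick (y) and 32 mm tall: underside 93 mm, top 125 mm above the bench. The point turns with the knob; z up.
- stock_tube: Aluminium stock tube, 30 mm in diameter, 140 mm long, lying loose in the trough along the jig's y. Origin: underside of its middle. To be left alone.
- coffee_cup: Paper coffee cup with black lid, 82 mm across, 112 mm tall, upright on the bench. Origin: centre of its foot. To be left alone.
- wood_offcut: Pale wood offcut 45 x 190 x 32 mm lying on the bench. Origin: centre of its underside. To be left alone.
- tape_roll: Yellow roll of tape lying flat, 90 mm across, 24 mm tall. Origin: centre of its underside. To be left alone.
- utility_knife: Yellow utility knife lying flat, 24 x 155 x 16 mm. Origin: centre of its handle's underside. To be left alone.
- glue_jar: Amber jar with white cap, 56 mm across, 85 mm tall. Origin: centre of its underside. To be left alone.
- metal_form: Hollow aluminium cone, 104 mm across at the foot, 100 mm tall. Origin: centre of its underside. To be left alone.

How it is judged:
By the outcome, as a careful person would: the job done as asked, in the order asked, and still so for the second after the job is handed in, with the robot touching nothing.
It also fails if it takes over 64 s, if anything falls off the work surface, if the arm or the gripper's body presses on something with over 40 N, if the wrist force passes 120 N, or if a joint passes its speed limit or range.

### The arm

A 7-joint arm with a two-finger parallel gripper is mounted at the origin on the work surface. World frame = base frame: x ahead of the robot, y to its left, z up, the work surface at z = 0. Lengths are in m, angles in rad, forces in N, time in s.
With the tool pointing down it reaches from about 0.4 to 0.75 m from the base axis. Payload 19.5 kg.
Tool frame: the origin (TCP) lies at the very end of the fingers, on their centre line; the grasp point (between the pads) lies 19 mm behind it; z points along the fingers, y is the line along which they close (so a half turn about z gives the same grasp; the last joint's range is limited). The gripper opens to 85 mm and grips with 20 to 120 N. Pads are 22 mm wide; open, the fingers measure 114 mm over their backs; the gripper's body (76 mm by 85 mm) begins 54 mm behind the grasp point. The pads swing forward as they close: fully open they stand 13 mm farther back than shut.
Start: joints at [-1.28, 0.707, -0.028, 1.485, 0.022, 0.951, -0.075], TCP at [0.188, 0.543, 0.231] pointing down, gripper open.
Joint ranges: [-2.71, 2.71], [-0.32, 2.16], [-1.57, 1.52], [0, 2.45], [-1.46, 4.6], [0, 2.02], [-2.83, 2.83]. Speed limits (rad/s): [1.89, 1.89, 2.57, 2.57, 3.01, 3.01, 3.01].

### API

Orientations are given as a unit quaternion [w, x, y, z].
In Python, from bench import * gives the robot as it stands. The module is installed in compiled form; this text tells all that it offers.
- The arm moves only by the tool play_rows, never from a script. Its argument "moves" is a list that holds one entry, the list of rows, each a list of 7 numbers: the opening, from 0 (shut) to 1 (fully open), then the shift along the world's x, y, z in cm, then the turn, a rotation vector about the world's x, y, z in rad. In form: [[[grip, dx, dy, dz, wx, wy, wz], ...]]. A call has 1 to 20 rows; each row shifts and turns the commanded pose from where the row before left it; what a row does not reach is not made up. A row lasts 1/12 s, in which the tool goes at most 41.7 mm and 7.16 degrees, less where a joint would pass 70% of its speed; a pose out of reach is approached as far as the arm can. A call with a gripper value outside its range is refused whole. The fingers move at their own pace and stop on an object; "grip_force" is the grip in N (left out, the last holds). Time passes only in rows, so rows that do not move let the fingers close. It gives the time, the measured TCP pose, the force, the opening and the grip force at its end, in the units of the state.
- read_state(): the state, without advancing time (a new reading comes with each control period).
- read_camera(name): name is "scene" or "top"; returns a dict with "color" (400x640x3 uint8, red, green, blue), "fx", "fy", "cx", "cy" (pixels), "k1" (the pictures are not rectified: a ray, as slopes to the right and down, at radius r is drawn at 1 + k1 r^2 times it, then the intrinsics apply), "R" (3x3) and "t" (3): a world point X has camera coordinates R X + t. Camera axes: x right, y down, z forward; pixel columns grow to the right and rows downward; lengths in m; the calibration is good to about 2 mm. A picture is of the moment at which its call begins. There is no depth.
- hand_in(): hands the job in; it is judged then, once.
The state is a dict: "clock": time; "q": joint angles; "qvel": joint speeds; "joint_efforts": joint torques, N m; "position": TCP position; "ee_rot": TCP orientation; "force": force on the tool from outside, world axes, zero at the start; "wrist_torque": the same for the moment, N m; "finger_gap": opening from 0.0 (shut) to 1.0 (fully open); "finger_force": force on a finger pad.
Only numpy, scipy, OpenCV 4.12 (cv2) and the standard library are available. Lean on these libraries where they do the work, as an engineer would, in place of code of your own. Each camera call takes 0.05 s, during which the arm holds its last target. There are 200 camera calls.

## Working session

There is one attempt and no reset: what is moved stays moved. The work goes in short steps, Python scripts to look and compute and a tool call to move; the robot and the scene stay as the last step left them, time stands still between calls to the robot, and variables do not carry over. Pictures are saved under pics/ and viewed, at most 10 in all, crops included, and the job is handed in when it is done.

Besides the shell and the picture viewer there is one more tool, called after "Call:" by a JSON object that holds its "method" and its "body". play_rows: Moves the arm, as the interface text tells. Its arguments: {"type":"object","properties":{"moves":{"type":"array","items":{"type":"array","items":{"type":"array","items":{"type":"number"}}}},"grip_force":{"type":"number"}},"required":["moves"]}

```bash
mkdir -p pics
cat > h.py <<'E'
from bench import *
import numpy as np, cv2
def K(c): return np.array([[c['fx'],0,c['cx']],[0,c['fy'],c['cy']],[0,0,1.]]), np.array([c['k1'],0,0,0,0.])
def ray(c,uv):
    k,d=K(c); p=cv2.undistortPoints(np.array(uv,float).reshape(-1,1,2),k,d).reshape(-1,2)
    R=np.array(c['R']);t=np.array(c['t'])
    return -R.T@t,(np.c_[p,np.ones(len(p))]@R)
def onz(c,uv,z):
    o,d=ray(c,uv); return o+d*((z-o[2])/d[:,2:3])
def proj(c,X):
    k,d=K(c); return cv2.projectPoints(np.array(X,float).reshape(-1,1,3),cv2.Rodrigues(np.array(c['R']))[0],np.array(c['t'],float),k,d)[0].reshape(-1,2)
E
python3 - <<'E'
from h import *
for n in ['top','scene']:
    c=read_camera(n); cv2.imwrite(f'pics/{n}0.png',c['color'][:,:,::-1]); print(n,c['fx'],-np.array(c['R']).T@c['t'],np.array(c['R'])[2])
s=read_state();print({k:np.round(v,3) for k,v in s.items()})
E
```

```text
top 388.5734736804197 [ 0.48505981 -0.0195836   0.8059871 ] [ 0.1396511   0.02519985 -0.98988006]
scene 421.84348367643906 [1.02802513 0.37546067 0.63937483] [-0.54230462 -0.50187102 -0.67381836]
{'clock': np.float64(0.1), 'q': array([-1.28 ,  0.707, -0.028,  1.485,  0.022,  0.951, -0.075]), 'qvel': array([-0.002, -0.001, -0.001, -0.001, -0.   , -0.   ,  0.   ]), 'joint_efforts': array([-1.0000e-03, -8.8428e+01,  1.2360e+00, -2.3646e+01,  1.7000e-02,
        5.0000e-03, -0.0000e+00]), 'position': array([0.188, 0.543, 0.231]), 'ee_rot': array([-0.   ,  0.166,  0.986, -0.   ]), 'force': array([-0.357, -0.197, -0.169]), 'wrist_torque': array([ 0.01 , -0.046,  0.041]), 'finger_force': np.float64(0.0), 'finger_gap': np.float64(1.001)}
```

View pics/top0.png

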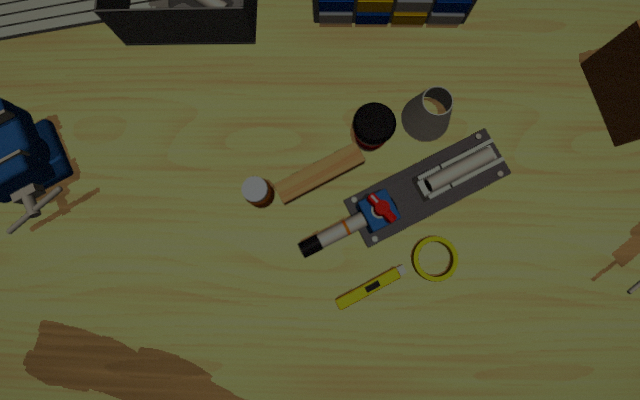

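View pics/scene0.png

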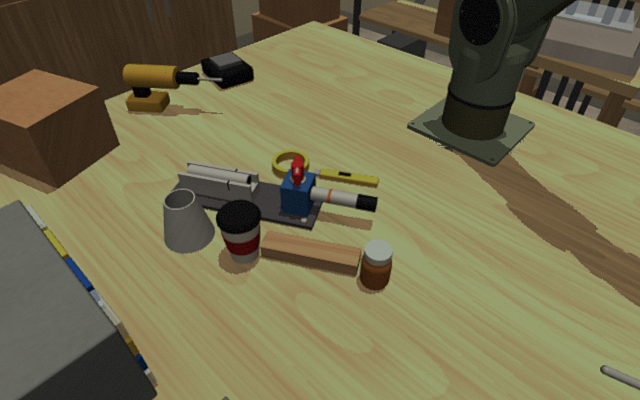

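The top view shows the red knob at about (380,208), the blue block around it, the orange band at (348,228) and the black grip at (311,245). The wood offcut, jar and knife lie clear to either side. The scene view shows the knob at (297,170) and the band at (330,196).

```bash
cat > m.py <<'E'
from h import *
import sys
def big(m,near=None):
    n,l,s,ce=cv2.connectedComponentsWithStats(m.astype(np.uint8)); 
    i=1+np.argmax(s[1:,4]); return l==i
def masks(c):
    h=cv2.cvtColor(c['color'],cv2.COLOR_RGB2HSV).astype(int); H,S,V=h[...,0],h[...,1],h[...,2]
    return H,S,V
def measure(tag=None):
    c=read_camera('top'); H,S,V=masks(c)
    roi=np.zeros(H.shape,bool); roi[170:275,285:420]=1
    red=big(roi&((H<5)|(H>174))&(S>150)&(V>70))
    blue=roi&(H>95)&(H<125)&(S>120)&(V>50)
    org=roi&(H>=5)&(H<17)&(S>150)&(V>90); org=big(org) if org.any() else org
    f=lambda m:np.argwhere(m)[:,::-1]
    return c,red,blue,org,f
E
python3 - <<'E'
from m import *
c,red,blue,org,f=measure()
for n,m,z in [('red',red,.125),('blue',big(blue),.085),('org',org,.068)]:
    p=f(m); q=onz(c,p,z); r=cv2.minAreaRect((q[:,:2]*1000).astype(np.float32)); print(n,len(p),p.mean(0).round(1),q.mean(0).round(4),r)
# grip: dark pixels near left
V=c['color'].max(2); roi=np.zeros(V.shape,bool); roi[228:265,292:326]=1
b=big(roi&(V<40)); q=onz(c,f(b),.06); print('blk',b.sum(),f(b).mean(0),q.mean(0).round(4),cv2.minAreaRect((q[:,:2]*1000).astype(np.float32)))
s=read_camera('scene')
a=cv2.resize(c['color'][165:275,290:420],None,fx=6,fy=5.45,interpolation=cv2.INTER_CUBIC)
cv2.imwrite('pics/t1.png',a[:,:,::-1])
E
```

```text
red 309 [382.7 208. ] [ 0.5662 -0.113   0.125 ] ((568.1282958984375, -111.8357925415039), (61.88388442993164, 25.226646423339844), 45.07831573486328)
blue 358 [371.3 216.1] [ 0.5556 -0.0974  0.085 ] ((556.4841918945312, -95.13385009765625), (67.67364501953125, 29.443824768066406), 43.63993835449219)
org 14 [343.9 223.1] [ 0.5433 -0.0472  0.068 ] ((542.9781494140625, -47.16375732421875), (9.322480201721191, 4.259429454803467), 26.88011360168457)
blk 324 [309.93518519 245.78703704] [0.4998 0.0171 0.06  ] ((499.82464599609375, 17.121252059936523), (29.82221794128418, 39.28238296508789), 27.273813247680664)
```

View pics/t1.png

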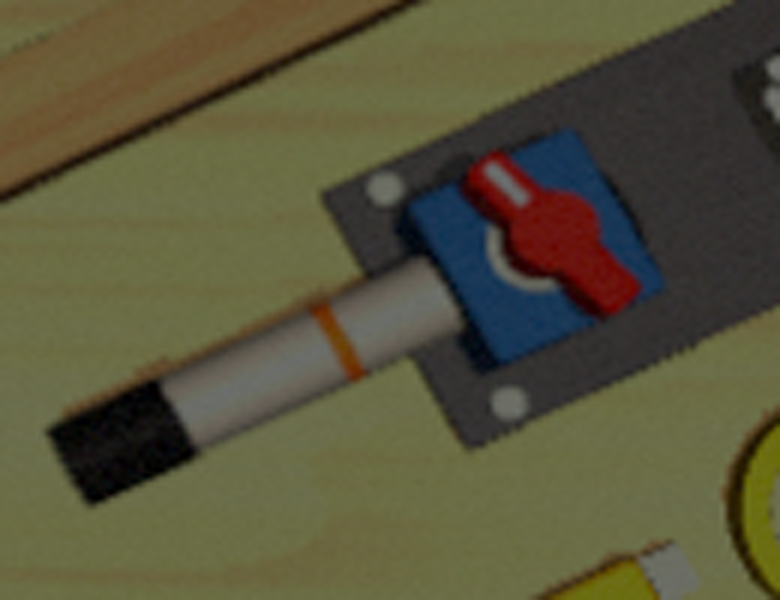

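The crop shows the block-top corners at crop (572,130), (660,285), (500,365), (410,205). The wing's striped end is at upper left (490,165) and its other end at (620,300). The band is at (338,342) and the sleeve at (125,440).

Run:
```python
from m import *
c,red,blue,org,f=measure()
fx=lambda P:np.array(P,float)/[6,5.45]+[290-.4,165-.4]
C=onz(c,fx([(572,130),(660,285),(500,365),(410,205)]),.085)[:,:2]
print(C.round(4),C.mean(0),np.linalg.norm(C-np.roll(C,-1,0),axis=1))
d=lambda a,b:np.degrees(np.arctan2(*(b-a)[::-1]))
print('y ang',d(C[0],C[3]),d(C[1],C[2]),'x ang',d(C[1],C[0]),d(C[2],C[3]))
W=onz(c,fx([(490,165),(622,300)]),.125)[:,:2];print('wing',W,W.mean(0),d(W[1],W[0]))
sl=onz(c,fx([(125,440)]),.071)[0];bd=onz(c,fx([(338,342)]),.070)[0]
print(sl,bd,'axis',d(bd[:2],sl[:2]),d(C.mean(0),sl[:2]),d(C.mean(0),bd[:2]),np.linalg.norm(sl-bd))
# scene red triangulation of knob
s=read_camera('scene');H,S,V=masks(s)
m=big(((H<5)|(H>174))&(S>150)&(V>60)&(np.arange(400)[:,None]<192)&(np.arange(640)>280)&(np.arange(640)<320))
o1,d1=ray(c,f(red).mean(0));o2,d2=ray(s,f(m).mean(0))
k=np.linalg.lstsq(np.c_[d1[0],-d2[0]],o2-o1,rcond=None)[0];print('tri',o1+k[0]*d1[0],o2+k[1]*d2[0],m.sum())
o=(H>=5)&(H<17)&(S>150)&(V>90);o[:185]=0;o[208:]=0;o[:,:322]=0;o[:,340:]=0
print('orange scene',f(o).mean(0),o.sum())
```

```text
[[ 0.608  -0.1231]
 [ 0.5547 -0.1499]
 [ 0.5269 -0.1003]
 [ 0.5814 -0.0725]] [ 0.56775571 -0.11144511] [0.05959041 0.05684794 0.06111236 0.05717996]
y ang 117.71346985261357 119.25338277565307 x ang 26.630543381237505 26.988091960598442
wing [[ 0.58939569 -0.09314548]
 [ 0.54588808 -0.13147168]] [ 0.56764188 -0.11230858] 41.37708347517955
[0.50046076 0.01559851 0.071     ] [ 0.53517969 -0.050981    0.07      ] axis 117.54049435633671 117.91014809025376 118.31428589687293 0.07509484228197756
tri [ 0.56827563 -0.11528062  0.10794512] [ 0.56750763 -0.11431548  0.10772125] 238
orange scene [328.95238095 194.52380952] 21
```

Call:
{"method": "play_rows", "body": {"moves": [[[0.6, 1.9, -3.27, -0.25, 0, 0, -0.104], [0.6, 1.9, -3.27, -0.25, 0, 0, -0.104], [0.6, 1.9, -3.27, -0.25, 0, 0, -0.104], [0.6, 1.9, -3.27, -0.25, 0, 0, -0.104], [0.6, 1.9, -3.27, -0.25, 0, 0, -0.104], [0.6, 1.9, -3.27, -0.25, 0, 0, -0.104], [0.6, 1.9, -3.27, -0.25, 0, 0, -0.104], [0.6, 1.9, -3.27, -0.25, 0, 0, -0.104], [0.6, 1.9, -3.27, -0.25, 0, 0, -0.104], [0.6, 1.9, -3.27, -0.25, 0, 0, -0.104], [0.6, 1.9, -3.27, -0.25, 0, 0, -0.104], [0.6, 1.9, -3.27, -0.25, 0, 0, -0.104], [0.6, 1.9, -3.27, -0.25, 0, 0, -0.104], [0.6, 1.9, -3.27, -0.25, 0, 0, -0.104], [0.6, 1.9, -3.27, -0.25, 0, 0, -0.104], [0.6, 1.9, -3.27, -0.25, 0, 0, -0.104], [0.6, 1.9, -3.27, -0.25, 0, 0, -0.104], [0.6, 1.9, -3.27, -0.25, 0, 0, -0.104], [0.6, 1.9, -3.27, -0.25, 0, 0, -0.104], [0.6, 1.9, -3.27, -0.25, 0, 0, -0.104]]], "grip_force": 60}}

```text
clock: 1.97
position: [0.5685, -0.1123, 0.1812]
ee_rot: [-0.0, 0.935, 0.354, 0.0]
force: [0.1, 0.6, 0.4]
finger_gap: 0.6
finger_force: 0.0
```

Call:
{"method": "play_rows", "body": {"moves": [[[0.6, 0, 0, -1, 0, 0, 0], [0.6, 0, 0, -1, 0, 0, 0], [0.6, 0, 0, -1, 0, 0, 0], [0.6, 0, 0, -1, 0, 0, 0], [0.6, 0, 0, -1, 0, 0, 0], [0.6, 0, 0, -1, 0, 0, 0], [0.6, 0, 0, -1, 0, 0, 0], [0.6, 0, 0, -0.7, 0, 0, 0], [0.6, 0, 0, -0.5, 0, 0, 0], [0.6, 0, 0, 0, 0, 0, 0], [0, 0, 0, 0, 0, 0, 0], [0, 0, 0, 0, 0, 0, 0], [0, 0, 0, 0, 0, 0, 0], [0, 0, 0, 0, 0, 0, 0], [0, 0, 0, 0, 0, 0, 0], [0, 0, 0, 0, 0, 0, 0], [0, 0, 0, 0, 0, 0, 0], [0, 0, 0, 0, 0, 0, 0]]]}}

```text
clock: 3.47
position: [0.5694, -0.1121, 0.1002]
ee_rot: [0.002, 0.934, 0.356, 0.001]
force: [9.5, -8.1, -0.9]
finger_gap: 0.164
finger_force: 58.1
```

Call:
{"method": "play_rows", "body": {"moves": [[[0, 0.07, -0.08, 0, 0, 0, 0], [0, 0, 0, 0, 0, 0, 0.06], [0, 0, 0, 0, 0, 0, 0.09], [0, 0, 0, 0, 0, 0, 0.09], [0, 0, 0, 0, 0, 0, 0.09], [0, 0, 0, 0, 0, 0, 0.09], [0, 0, 0, 0, 0, 0, 0.09], [0, 0, 0, 0, 0, 0, 0.09], [0, 0, 0, 0, 0, 0, 0.09], [0, 0, 0, 0, 0, 0, 0.09], [0, 0, 0, 0, 0, 0, 0.09], [0, 0, 0, 0, 0, 0, 0.09], [0, 0, 0, 0, 0, 0, 0.09], [0, 0, 0, 0, 0, 0, 0.08], [0, 0, 0, 0, 0, 0, 0], [0, 0, 0, 0, 0, 0, 0]]]}}

```text
clock: 4.8
position: [0.5674, -0.112, 0.1]
ee_rot: [-0.001, 0.598, 0.801, -0.001]
force: [-11.1, -0.4, 14.8]
finger_gap: 0.163
finger_force: 60.7
```

```bash
python3 -c "
from bench import *;s=read_state();print(s['wrist_torque'],s['force'],s['ee_rot'])"
```

```text
[-0.28767088  2.43671985  0.10161427] [-11.10917136  -0.39077134  14.82790644] [-6.85725028e-04  5.98305828e-01  8.01267142e-01 -7.95627838e-04]
```

Call:
{"method": "play_rows", "body": {"moves": [[[0.6, 0, 0, 0, 0, 0, 0], [0.6, 0, 0, 0, 0, 0, 0], [0.6, 0, 0, 0, 0, 0, 0], [0.6, 0, 0, 0, 0, 0, 0], [0.6, 0, 0, 1, 0, 0, 0], [0.85, 0, 0, 2, 0, 0, 0], [0.85, 0, 0, 3, 0, 0, 0], [0.85, 0, 0, 2, 0, 0, 0], [0.85, -1.35, 2.58, 0, 0, 0, 0.039], [0.85, -1.35, 2.58, 0, 0, 0, 0.039], [0.85, -1.35, 2.58, 0, 0, 0, 0.039], [0.85, -1.35, 2.58, 0, 0, 0, 0.039], [0.85, -1.35, 2.58, 0, 0, 0, 0.039], [0.85, 0, 0, 0, 0, 0, 0], [0.85, 0, 0, 0, 0, 0, 0]]]}}

```text
clock: 6.05
position: [0.5009, 0.0188, 0.1801]
ee_rot: [0.0, 0.517, 0.856, 0.0]
force: [-0.0, -0.8, 0.1]
finger_gap: 0.848
finger_force: 0.0
```

Run:
```python
from m import *
for n,sl in [('top',np.s_[165:275,290:420]),('scene',np.s_[140:250,270:400])]:
    a=cv2.resize(read_camera(n)['color'][sl],None,fx=6,fy=5.45,interpolation=cv2.INTER_CUBIC)
    cv2.imwrite(f'pics/{n}2.png',a[:,:,::-1])
s=read_state();print(s['position'],s['ee_rot'])
```

```text
[0.5014568  0.01703909 0.17975918] [4.37641842e-04 5.17864557e-01 8.55462512e-01 4.39493384e-06]
```

View pics/scene2.png

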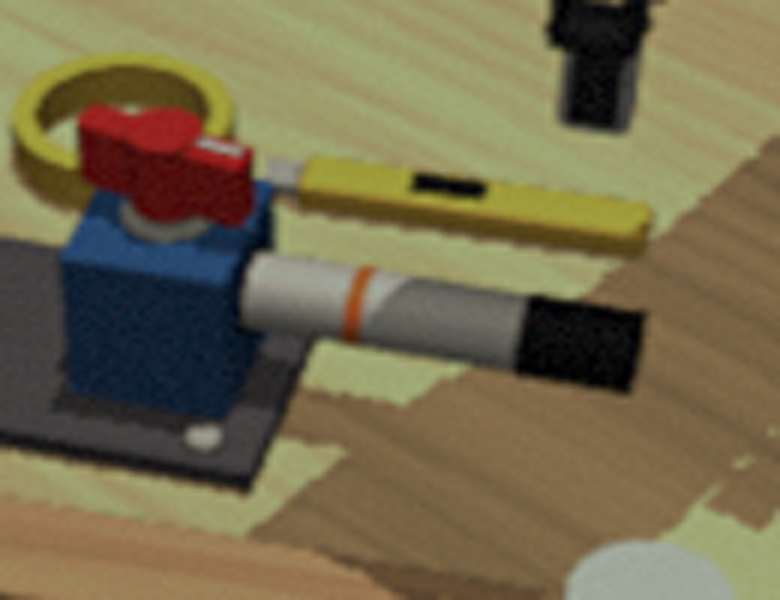

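The scene crop shows the wing now lying along the tube at crop (165,160), so the knob is loose. The tube is unmoved, with its band at (358,305).

Call:
{"method": "play_rows", "body": {"moves": [[[0.85, -0.1, 0, -2, 0, 0, 0], [0.85, 0, 0, -2, 0, 0, 0], [0.85, 0, 0, -2, 0, 0, 0], [0.85, 0, 0, -2, 0, 0, 0], [0.85, 0, 0, -2, 0, 0, 0], [0.85, 0, 0, -2, 0, 0, 0], [0.85, 0, 0, -1.4, 0, 0, 0], [0.85, 0, 0, -1, 0, 0, 0], [0.85, 0, 0, 0, 0, 0, 0], [0, 0, 0, 0, 0, 0, 0], [0, 0, 0, 0, 0, 0, 0], [0, 0, 0, 0, 0, 0, 0], [0, 0, 0, 0, 0, 0, 0], [0, 0, 0, 0, 0, 0, 0], [0, 0, 0, 0, 0, 0, 0], [0, 0, 0, 0, 0, 0, 0]]], "grip_force": 40}}

```text
clock: 7.48
position: [0.4992, 0.0169, 0.0362]
ee_rot: [-0.0, 0.518, 0.856, -0.001]
force: [-9.0, -4.2, 15.5]
finger_gap: 0.361
finger_force: 38.2
```

Call:
{"method": "play_rows", "body": {"moves": [[[0, -0.08, -0.04, 0.1, 0, 0, 0], [0, 0.139, -0.266, 0, 0, 0, 0], [0, 0.139, -0.266, 0, 0, 0, 0], [0, 0.139, -0.266, 0, 0, 0, 0], [0, 0.139, -0.266, 0, 0, 0, 0], [0, 0.139, -0.266, 0, 0, 0, 0], [0, 0.139, -0.266, 0, 0, 0, 0], [0, 0.139, -0.266, 0, 0, 0, 0], [0, 0.139, -0.266, 0, 0, 0, 0], [0, 0.139, -0.266, 0, 0, 0, 0], [0, 0.139, -0.266, 0, 0, 0, 0], [0, 0, 0, 0, 0, 0, 0], [0, 0, 0, 0, 0, 0, 0]]]}}

```text
clock: 8.57
position: [0.5134, -0.0101, 0.0365]
ee_rot: [0.0, 0.518, 0.856, -0.0]
force: [-3.6, -5.0, 6.4]
finger_gap: 0.357
finger_force: 43.4
```

Run:
```python
from m import *
out=[]
for n,(r,q) in [('top',(180,330)),('scene',(170,290))]:
    a=cv2.resize(read_camera(n)['color'][r:r+60,q:q+80],None,fx=8,fy=8,interpolation=cv2.INTER_CUBIC)[:,:,::-1]
    cv2.imwrite(f'pics/{n}3.png',a); out.append(a[:,:390] if n=='scene' else a[:,:400])
cv2.imwrite('pics/b3.png',np.hstack(out))
s=read_state();print(s['position'],s['ee_rot'],s['force'])
```

```text
[ 0.513273   -0.00990588  0.03645344] [ 2.76831045e-04  5.17728973e-01  8.55544621e-01 -1.89069288e-04] [-3.03865919 -3.87118651  6.1142225 ]
```

View pics/b3.png

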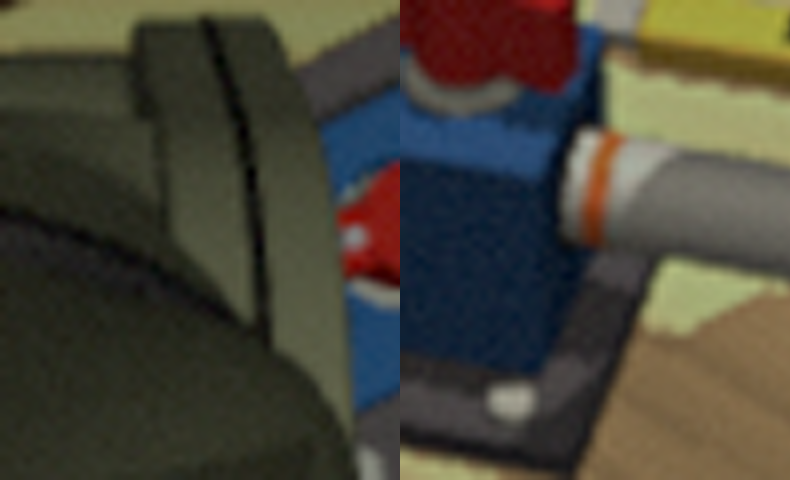

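The right half shows the band edge at about (603,190), still some 20 crop pixels from the rim. That is about as wide as the band itself, so roughly 5–6 mm remain. The arm hides the top view.

Call:
{"method": "play_rows", "body": {"moves": [[[0, 0.07, -0.133, 0, 0, 0, 0], [0, 0.07, -0.133, 0, 0, 0, 0], [0, 0.07, -0.133, 0, 0, 0, 0], [0, 0, 0, 0, 0, 0, 0], [0, 0, 0, 0, 0, 0, 0], [0, 0, 0, 0, 0, 0, 0]]]}}

```text
clock: 9.17
position: [0.5153, -0.0137, 0.0365]
ee_rot: [0.0, 0.518, 0.856, -0.0]
force: [-4.7, -3.1, 6.8]
finger_gap: 0.362
finger_force: 43.6
```

Run:
```python
from m import *
s=read_state();print(s['position'],s['force'])
ims=[read_camera('scene')for _ in range(6)];c=ims[0]
I=np.mean([i['color'] for i in ims],0)
cv2.imwrite('pics/s4.png',cv2.resize(I[175:215,300:350].astype(np.uint8),None,fx=14,fy=14,interpolation=cv2.INTER_CUBIC)[:,:,::-1])
# profiles along lines parallel to the tube on its visible side
J=np.array([.5677,-.112,0]);u=np.array([-.463,.886,0]);x=np.array([.886,.463,0])
for a in (30,55,75):
    off=.015*(np.cos(np.radians(a))*x+np.sin(np.radians(a))*np.array([0,0,1]))
    y=np.arange(-6,14,1.)
    P=proj(c,[J+u*(.030+k/1000)+[0,0,.055]+off for k in y]).astype(np.float32)
    v=cv2.remap(I.astype(np.float32),P[:,0].reshape(1,-1),P[:,1].reshape(1,-1),cv2.INTER_LINEAR)[0]
    print(a);print('\n'.join(f'{k:.0f}:{r.astype(int)}' for k,r in zip(y,v)))
```

```text
[ 0.51529092 -0.01368276  0.03645442] [-4.74020779 -3.09809794  6.7508412 ]
30
-6:[ 9 25 41]
-5:[10 23 38]
-4:[15 23 36]
-3:[28 29 36]
-2:[60 48 44]
-1:[89 66 50]
0:[114  73  50]
1:[138  79  50]
2:[147  76  42]
3:[153  73  35]
4:[150  78  44]
5:[145  87  58]
6:[139  98  76]
7:[132 110  94]
8:[127 117 104]
9:[123 120 109]
10:[119 119 109]
11:[114 112 103]
12:[109 107  98]
13:[103 101  93]
55
-6:[16 36 59]
-5:[ 8 25 44]
-4:[12 22 36]
-3:[30 31 37]
-2:[56 45 40]
-1:[96 68 46]
0:[131  86  51]
1:[149  92  49]
2:[164  97  47]
3:[162  95  47]
4:[161  94  47]
5:[158 107  72]
6:[155 123 100]
7:[156 137 119]
8:[157 151 137]
9:[159 158 146]
10:[162 160 148]
11:[162 160 148]
12:[160 158 146]
13:[154 152 140]
75
-6:[20 41 68]
-5:[16 32 53]
-4:[15 25 39]
-3:[35 36 40]
-2:[66 56 48]
-1:[98 74 53]
0:[128  89  56]
1:[149  98  55]
2:[158  97  47]
3:[163  98  45]
4:[162 106  59]
5:[162 117  78]
6:[162 135 105]
7:[162 152 133]
8:[163 160 144]
9:[165 168 154]
10:[165 169 156]
11:[166 169 156]
12:[166 169 156]
13:[166 170 155]
```

View pics/s4.png

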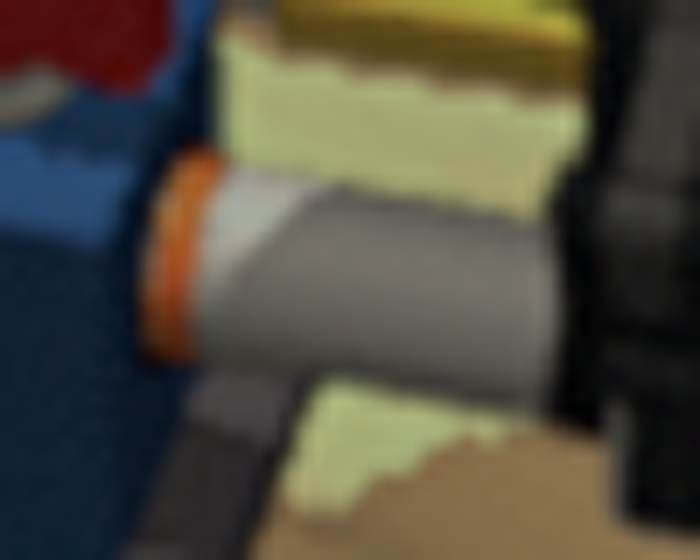

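The crop shows the band at x 145–215 with a thin, paler strip left of it at about (150,260). The profile's span is 7.5 mm against the 6 mm band, so about 1.4 mm remain.

Call:
{"method": "play_rows", "body": {"moves": [[[0, 0.033, -0.062, 0, 0, 0, 0], [0, 0.032, -0.062, 0, 0, 0, 0], [0, 0, 0, 0, 0, 0, 0], [0, 0, 0, 0, 0, 0, 0], [0, 0, 0, 0, 0, 0, 0], [0, 0, 0, 0, 0, 0, 0]]]}}

```text
clock: 9.97
position: [0.5158, -0.0147, 0.0364]
ee_rot: [-0.0, 0.518, 0.856, -0.0]
force: [-4.7, -1.3, 5.7]
finger_gap: 0.363
finger_force: 43.6
```

```bash
cat > prof.py <<'E'
from m import *
s=read_state();print(s['position'],s['force'])
J=np.array([.5677,-.112,0]);u=np.array([-.463,.886,0]);x=np.array([.886,.463,0])
def prof(cam,angs,n=6):
    ims=[read_camera(cam) for _ in range(n)];c=ims[0];I=np.mean([i['color'] for i in ims],0)
    y=np.arange(-6,14,.25)
    for a in angs:
        off=.015*(np.cos(np.radians(a))*x+np.sin(np.radians(a))*np.array([0,0,1]))
        P=proj(c,[J+u*(.030+k/1000)+[0,0,.055]+off for k in y]).astype(np.float32)
        v=cv2.remap(I.astype(np.float32),P[:,0].reshape(1,-1),P[:,1].reshape(1,-1),cv2.INTER_LINEAR)[0]
        R,B=v[:,0],v[:,2]
        l=y[np.argmax(R>R.max()/2)]; i0=np.argmin(np.where((y>-2)&(y<6),B/(R+1),9)); hi=B[i0:].max()
        r=y[i0:][np.argmax(B[i0:]>(B[i0]+hi)/2)]
        print(cam,a,'left',l,'right',r,'span',r-l,'satmin@',y[i0],(B/(R+1))[::8].round(2))
    return I
E
python3 - <<'E'
from prof import *
I=prof('scene',(30,45,55,65,75))
cv2.imwrite('pics/s5.png',cv2.resize(I[175:215,300:350].astype(np.uint8),None,fx=14,fy=14,interpolation=cv2.INTER_CUBIC)[:,:,::-1])
E
```

```text
[ 0.51576813 -0.01474819  0.03643887] [-4.71547535 -1.3353041   5.74825298]
scene 30 left -2.0 right 4.75 span 6.75 satmin@ 1.0 [5.05 1.71 0.38 0.21 0.22 0.41 0.75 0.91 0.9  0.88]
scene 45 left -1.75 right 4.5 span 6.25 satmin@ 0.5 [3.45 2.24 0.38 0.23 0.24 0.47 0.76 0.89 0.9  0.89]
scene 55 left -1.25 right 5.0 span 6.25 satmin@ 0.0 [3.28 2.03 0.42 0.23 0.24 0.45 0.78 0.9  0.91 0.9 ]
scene 65 left -1.5 right 5.0 span 6.5 satmin@ 1.25 [4.01 2.04 0.44 0.26 0.28 0.47 0.81 0.94 0.93 0.92]
scene 75 left -1.5 right 4.75 span 6.25 satmin@ 0.5 [3.09 2.48 0.45 0.25 0.27 0.51 0.82 0.94 0.93 0.93]
```

View pics/s5.png

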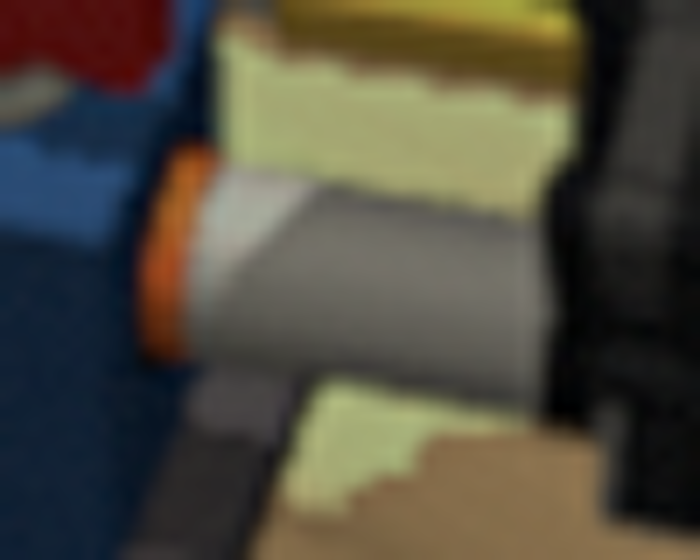

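The band now meets the dark rim at about (150,250) and no pale strip is left. The span of 6.25–6.75 mm matches the band width, so I'll release and check from above.

Call:
{"method": "play_rows", "body": {"moves": [[[0.85, 0, 0, 0, 0, 0, 0], [0.85, 0, 0, 0, 0, 0, 0], [0.85, 0, 0, 0, 0, 0, 0], [0.85, 0, 0, 0, 0, 0, 0], [0.85, 0, 0, 0, 0, 0, 0], [0.85, 0, 0, 1, 0, 0, 0], [0.85, 0, 0, 2.4, 0, 0, 0], [0.85, 0, 0, 3, 0, 0, 0], [0.85, 0, 0, 3, 0, 0, 0], [0.85, 0, 0, 3, 0, 0, 0], [0.85, 0, 0, 2, 0, 0, 0], [0.85, -3, 2, 0, 0, 0, -0.097], [0.85, -3, 2, 0, 0, 0, -0.097], [0.85, -3, 2, 0, 0, 0, 0], [0.85, -3, 2, 0, 0, 0, 0], [0.85, 0, 0, 0, 0, 0, 0]]]}}

```text
clock: 11.6
position: [0.3912, 0.0682, 0.1811]
ee_rot: [-0.001, 0.596, 0.803, -0.0]
force: [-0.3, -2.2, -0.1]
finger_gap: 0.853
finger_force: 0.0
```

Run:
```python
from prof import *
prof('scene',(30,55,75))
I=prof('top',(70,90,110))
cv2.imwrite('pics/t6.png',cv2.resize(I[185:260,300:410].astype(np.uint8),None,fx=7,fy=7,interpolation=cv2.INTER_CUBIC)[:,:,::-1])
```

```text
[0.39116683 0.06823758 0.18110153] [-0.25564483 -2.18712022 -0.05976736]
scene 30 left -1.75 right 4.75 span 6.5 satmin@ 1.0 [4.84 1.73 0.38 0.21 0.22 0.4  0.73 0.91 0.9  0.89]
scene 55 left -1.25 right 5.0 span 6.25 satmin@ 0.0 [3.7  2.02 0.42 0.23 0.24 0.45 0.79 0.9  0.9  0.9 ]
scene 75 left -1.5 right 4.75 span 6.25 satmin@ 0.5 [3.3  2.39 0.45 0.25 0.27 0.5  0.79 0.92 0.93 0.93]
top 70 left -6.0 right 5.75 span 11.75 satmin@ 2.5 [0.05 0.07 0.22 0.16 0.06 0.1  0.52 0.84 0.86 0.86]
top 90 left 0.0 right 6.25 span 6.25 satmin@ 2.5 [1.01 1.34 1.14 0.2  0.1  0.14 0.53 0.9  0.96 0.96]
top 110 left 0.0 right 6.0 span 6.0 satmin@ 2.75 [3.46 3.6  2.17 0.2  0.06 0.15 0.52 0.83 0.88 0.89]
```

View pics/t6.png

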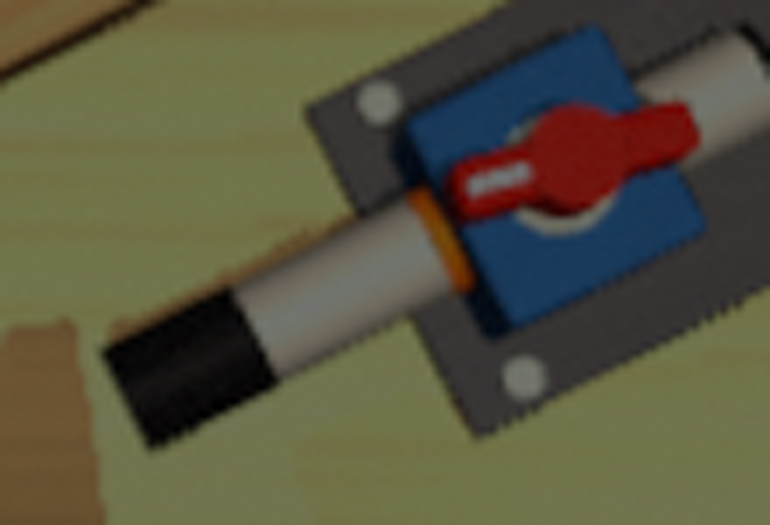

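From above, the band at (440,240) sits directly against the block face; the profile gives band edges at 0 and 6 mm, so the tube is flush. Next I tighten the knob.

Call:
{"method": "play_rows", "body": {"moves": [[[0.6, 2.2, -2.25, 0, 0, 0, 0], [0.6, 2.2, -2.25, 0, 0, 0, 0], [0.6, 2.2, -2.25, 0, 0, 0, 0], [0.6, 2.2, -2.25, 0, 0, 0, 0], [0.6, 2.2, -2.25, 0, 0, 0, 0], [0.6, 2.2, -2.25, 0, 0, 0, 0], [0.6, 2.2, -2.25, 0, 0, 0, 0], [0.6, 2.2, -2.25, 0, 0, 0, 0], [0.6, 0, 0, 0, 0, 0, 0], [0.6, 0, 0, 0, 0, 0, 0]]], "grip_force": 60}}

```text
clock: 13.03
position: [0.572, -0.1157, 0.1796]
ee_rot: [-0.0, 0.599, 0.801, -0.0]
force: [-0.4, -0.2, -0.5]
finger_gap: 0.603
finger_force: 0.0
```

Call:
{"method": "play_rows", "body": {"moves": [[[0.6, -0.4, 0.35, 0, 0, 0, 0], [0.6, 0, 0, -1, 0, 0, 0], [0.6, 0, 0, -1, 0, 0, 0], [0.6, 0, 0, -1, 0, 0, 0], [0.6, 0, 0, -1, 0, 0, 0], [0.6, 0, 0, -1, 0, 0, 0], [0.6, 0, 0, -1, 0, 0, 0], [0.6, 0, 0, -1, 0, 0, 0], [0.6, 0, 0, -0.9, 0, 0, 0], [0.6, 0, 0, 0, 0, 0, 0], [0, 0, 0, 0, 0, 0, 0], [0, 0, 0, 0, 0, 0, 0], [0, 0, 0, 0, 0, 0, 0], [0, 0, 0, 0, 0, 0, 0], [0, 0, 0, 0, 0, 0, 0], [0, 0, 0, 0, 0, 0, 0], [0, 0, 0, 0, 0, 0, 0]]]}}

```text
clock: 14.45
position: [0.5674, -0.1114, 0.102]
ee_rot: [-0.0, 0.598, 0.802, -0.0]
force: [-7.6, -0.7, 9.3]
finger_gap: 0.16
finger_force: 59.2
```

Call:
{"method": "play_rows", "body": {"moves": [[[0, 0, 0, 0, 0, 0, -0.06], [0, 0, 0, 0, 0, 0, -0.09], [0, 0, 0, 0, 0, 0, -0.09], [0, 0, 0, 0, 0, 0, -0.09], [0, 0, 0, 0, 0, 0, -0.09], [0, 0, 0, 0, 0, 0, -0.09], [0, 0, 0, 0, 0, 0, -0.09], [0, 0, 0, 0, 0, 0, -0.09], [0, 0, 0, 0, 0, 0, -0.09], [0, 0, 0, 0, 0, 0, -0.09], [0, 0, 0, 0, 0, 0, -0.09], [0, 0, 0, 0, 0, 0, -0.09], [0, 0, 0, 0, 0, 0, -0.09], [0, 0, 0, 0, 0, 0, -0.08], [0, 0, 0, 0, 0, 0, 0], [0, 0, 0, 0, 0, 0, 0]]]}}

```text
clock: 15.78
position: [0.5699, -0.1123, 0.1021]
ee_rot: [0.002, 0.949, 0.314, 0.002]
force: [12.2, -7.6, -5.7]
finger_gap: 0.162
finger_force: 58.6
```

Call:
{"method": "play_rows", "body": {"moves": [[[0.6, 0, 0, 0, 0, 0, 0], [0.6, 0, 0, 0, 0, 0, 0], [0.6, 0, 0, 0, 0, 0, 0], [0.6, 0, 0, 0, 0, 0, 0], [0.6, 0, 0, 0, 0, 0, 0], [0.6, 0, 0, 1, 0, 0, 0], [0.6, 0, 0, 2, 0, 0, 0], [0.6, 0, 0, 3, 0, 0, 0], [0.6, 0, 0, 3, 0, 0, 0], [0.6, -2, 2.5, 0, 0, 0, 0], [0.6, -2, 2.5, 0, 0, 0, 0], [0.6, -2, 2.5, 0, 0, 0, 0], [0.6, -2, 2.5, 0, 0, 0, 0], [0.6, -2, 2.5, 0, 0, 0, 0], [0.6, -2, 2.5, 0, 0, 0, 0], [0.6, -2, 2.5, 0, 0, 0, 0], [0.6, -2, 2.5, 0, 0, 0, 0], [0.6, 0, 0, 0, 0, 0, 0], [0.6, 0, 0, 0, 0, 0, 0]]]}}

```text
clock: 17.37
position: [0.4075, 0.0901, 0.192]
ee_rot: [-0.0, 0.949, 0.316, 0.0]
force: [-0.0, -0.3, 0.1]
finger_gap: 0.6
finger_force: 0.0
```

Run:
```python
from prof import *
prof('scene',(30,55,75))
I=prof('top',(70,90,110))
cv2.imwrite('pics/t7.png',cv2.resize(I[85:260,290:520].astype(np.uint8),None,fx=3.4,fy=3.4,interpolation=cv2.INTER_CUBIC)[:,:,::-1])
```

```text
[0.40748102 0.09006622 0.19195167] [-0.01962514 -0.28576778  0.07823788]
scene 30 left -2.0 right 4.75 span 6.75 satmin@ 1.0 [4.92 1.72 0.37 0.22 0.22 0.4  0.73 0.91 0.9  0.9 ]
scene 55 left -1.25 right 5.0 span 6.25 satmin@ 0.0 [3.47 2.11 0.42 0.22 0.24 0.45 0.79 0.9  0.9  0.9 ]
scene 75 left -1.5 right 4.75 span 6.25 satmin@ 0.5 [3.22 2.32 0.44 0.25 0.27 0.5  0.79 0.92 0.93 0.93]
top 70 left 0.0 right 5.75 span 5.75 satmin@ 2.5 [3.53 3.4  2.07 0.12 0.05 0.1  0.52 0.83 0.86 0.87]
top 90 left 0.0 right 6.25 span 6.25 satmin@ 2.5 [3.4  3.6  2.99 0.22 0.07 0.14 0.54 0.9  0.96 0.96]
top 110 left 0.0 right 6.0 span 6.0 satmin@ 2.75 [3.48 3.68 1.99 0.21 0.07 0.17 0.52 0.83 0.89 0.88]
```

View pics/t7.png

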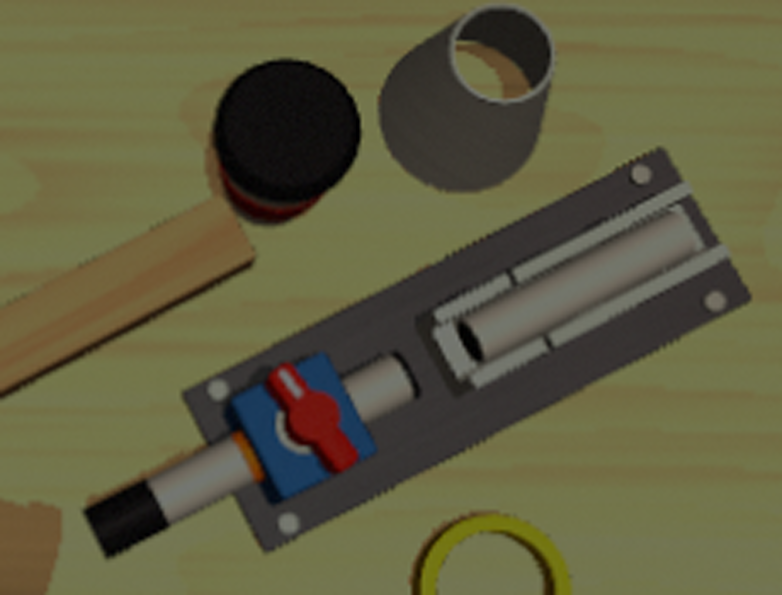

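The wing at (312,418) lies across the tube again, the band at (248,457) is against the face, and the stock tube, cup, offcut and cone are undisturbed.

```bash
python3 -c "
from bench import *;print(hand_in())"
```

```text
the job is handed in; nothing more can be done
None
```

I pushed the stop tube in until its orange band sat flush with the mouth (within about 0.5 mm in the camera images), tightened the knob again to about 1.41 rad, and handed the job in at about 18 s on the robot's clock; no verdict came back.

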